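Lower a re-trimmed seat armrest on its ratchet hinge

ROBOT

A 6-joint arm with a two-finger parallel gripper is mounted at the origin on the work surface. World frame = base frame: x ahead of the robot, y to its left, z up, the work surface at z = 0. Lengths are in m, angles in degrees, forces in N, time in s.
With the tool pointing down it reaches from about 0.375 to 0.9 m from the base axis. Payload 3.1 kg.
Tool frame: the origin (TCP) lies midway between the tips of the shut fingers; the grasp point (between the pads) lies 19 mm behind it; z points along the fingers, y is the direction in which the jaws open and shut (so a half turn about z gives the same grasp; the last joint's range is limited). The gripper opens to 87 mm and grips with 3 to 60 N. Pads are 19 mm wide; open, the fingers measure 117 mm over their backs; the gripper's body (75 mm by 190 mm) begins 51 mm behind the grasp point.
Start: joints at [60.934, 30.224, 82.088, -0, 67.689, -10.227], TCP at [0.202, 0.592, 0.223] pointing down, gripper open.
Joint ranges: [-176.69, 176.69], [-43.24, 126.21], [12.49, 139.97], [-82, 262], [0, 151.66], [-163.58, 163.58]. Speed limits (degrees/s): [159.86, 159.86, 180, 180, 180, 180].

INTERFACE

Orientations are given as a 3x3 rotation matrix whose columns are the frame's x, y, z axes.
In Python, from rig import bot gives the robot as it stands.
- The arm moves only by the tool carry_out, never from a script. Its arguments are lists of equal length, an entry for each row: "grip": the gripper's target within -1 to 1 (fully open at 1, half-way at 0, shut at -1); "slide": the shift along the tool's x, y, z in mm, a list of three; "twist": the turn, a rotation vector about the tool's x, y, z in rad, a list of three. In form: {"grip": [grip, ...], "slide": [[dx, dy, dz], ...], "twist": [[wx, wy, wz], ...]}. A call has 1 to 12 rows; each row shifts and turns the pose as measured when the row begins, along the tool's axes as they then stand; what a row does not reach is not made up. A row lasts 1/10 s, in which the tool goes at most 50 mm and 8.59 degrees, less where a joint would pass 70% of its speed; a pose out of reach is approached as far as the arm can. A call is refused whole if a number of a shift passes 50 or a number of a turn 0.15, either way. A call with a gripper value outside its range is refused whole. The fingers move at their own pace and stop on an object; the grip force is fixed at half the most. Time passes only in rows, so rows that do not move let the fingers close. It gives the time, the measured TCP pose, the force and the opening at its end, in the units of the state.
- bot.read_state(): the state, without advancing time (a new reading comes with each control period).
- bot.capture(name): name is "scene" or "side" or "wrist"; returns a dict with "color" (400x640x3 uint8, red, green, blue), "depth" (400x640 float32, m along the optical axis (not along the pixel's ray), 0 where there is no reading), "fx", "fy", "cx", "cy" (pixels), "position" and "rotation" of the camera in the world; the wrist camera has in their place "T_tool_cam" (4x4, takes a point from camera to tool coordinates, whose origin is the TCP and whose axes are the flange's). Camera axes: x right, y up, looking along -z (the intrinsics and any distortion apply to the point x, -y, -z); pixel columns grow to the right and rows downward; lengths in m; the calibration is good to about 2 mm. A picture is of the moment at which its call begins: read the wrist's pose just before it.
- bot.hand_in(): hands the job in, once; it reports no verdict.
The state is a dict: "time_s": time; "joint_positions": joint angles; "qvel": joint speeds; "tau": joint torques, N m; "position": TCP position; "tcp_rot": TCP orientation; "force": force on the tool from outside, world axes, zero at the start; "moment": the same for the moment, N m; "opening": opening from 0.0 (shut) to 1.0 (fully open).
Only numpy, scipy, OpenCV 4.12 (cv2) and the standard library are available. Lean on these libraries where they do the work, as an engineer would, in place of code of your own. Each camera call takes 0.05 s, during which the arm holds its last target.

TASK

Lower the raised armrest: press the tail of its ratchet pawl down until the pawl snaps free and stays free, push the armrest down until it lies level on its stop without slamming it or forcing it against the teeth, then press the nose of the pawl down again so that it rests back in the teeth. Only touch, press and push with the fingertips: lift and carry nothing, and leave the other things on the bench where they are.

Things in the scene. Friction and masses are not known exactly. Their poses are not given: they have to be found in the camera images.
- bracket: Fixed grey steel bracket: base 260 x 150 x 8 mm, upright plate 7 mm thick at y = 9.5 to 16.5 mm, x = -145 to 10 mm, 155 mm high. Origin on the bench, z up; x is level and points from the hinge the way the armrest points when level. Armrest pivot at (-40, 0, 110) mm, pawl pivot at (-119, 0, 142) mm, both axes along y. Toothed hub and pawl are 12 mm thick, centred on y = 0, open on the -y side.
- armrest (a joint): Armrest's angle above level, rad: 0 level on its stop, 0.55 to 0.9 at the start, 1.02 upper stop. Black pad 88 mm wide, 56 mm thick, 90 to 325 mm from the pivot, on a steel hub (100 mm across, saw teeth 5 mm high every 10 degrees). Pawl in: it sinks about one tooth at most, then is blocked. Pawl free: the stiff hinge keeps it as left; 1 to 5 N at armrest_front push it down.
- pawl (a joint): Pawl's angle, rad: 0 in the teeth (to 0.08 while riding on a tooth), 0.28 free (tail down, nose up). An over-centre spring holds it at either end and flips over at 0.14. Dark steel rocker about 160 mm long behind and over the toothed hub.
- pawl_tail (a point): Middle of the top of the thumb plate on the pawl's tail (28 mm long, 32 mm wide, ribbed), beyond the pawl's pivot, away from the armrest; 155 mm above the bench with the pawl in. Axes as the pawl: x from tail to nose. It goes down 20 mm to the free stop; 5 to 8 N start it, and past half way the spring carries it on and keeps it there.
- pawl_nose (a point): Middle of the top of the thumb plate over the pawl's nose (26 mm long, 32 mm wide), above the toothed hub, 130 mm from the tail plate; about 182 mm above the bench with the pawl in, 196 mm when free. Pressing it down about 15 mm with 6 to 8 N puts the pawl back in the teeth.
- armrest_pivot (a point): Centre of the armrest's hinge axis, 110 mm above the bench. Axes as the armrest: x along the arm away from the hinge, z out of the pad's top; the hinge axis is y.
- armrest_front (a point): Point on the middle of the pad's top surface, near its front end: 240 mm along the arm from the pivot and 28 mm above the arm's axis. The place to push. 138 mm above the bench when the armrest is level.
- tape_roll: Bystander: roll of masking tape 96 mm across, 24 mm high, lying under the armrest (it has room there with the armrest level). Origin under its centre.
- screwdriver: Bystander: screwdriver 190 mm long lying beside the bracket. Origin at its middle, x along it.
- hinge_cover: Bystander: grey plastic cover of the hinge, 150 x 75 x 22 mm, lying beside the bracket. Origin under its centre.
- spray_can: Bystander: green spray can 65 mm across, 185 mm high, standing near the armrest. Origin under its centre.
- tumbler: Bystander: steel travel tumbler 77 mm across, 169 mm high. Origin under its centre.
- glue_bottle: Bystander: white glue bottle with a blue nozzle, 52 mm across, 150 mm high. Origin under its centre.
- shears: Bystander: fabric shears 220 mm long lying flat, x along the blades. Origin near the pivot of the blades.

How it is judged:
By the outcome, as a careful person would: the job done as asked, in the order asked, and still so for the second after the job is handed in, with the robot touching nothing.
It also fails if it takes over 61 s, if anything falls off the work surface, if the arm or the gripper's body presses on something with over 40 N, if the wrist force passes 120 N, or if a joint passes its speed limit or range.

## Working session

There is one attempt and no reset: what is moved stays moved. The work goes in short steps, Python scripts to look and compute and a tool call to move; the robot and the scene stay as the last step left them, time stands still between calls to the robot, and variables do not carry over. Pictures are saved under pics/ and viewed, and the job is handed in when it is done.

Besides the shell and the picture viewer there is one more tool, called after ">>>" in YAML: its name, and indented under it one key for each argument. carry_out: Moves the arm, as the interface text tells. Its arguments: {"type":"object","properties":{"grip":{"type":"array"},"slide":{"type":"array"},"twist":{"type":"array"}},"required":["grip","slide","twist"]}

```bash
ls; mkdir -p pics
python3 - <<'E'
from rig import bot
import cv2,numpy as np,pickle
s=bot.read_state(); print(s)
for n in ["scene","side","wrist"]:
    s=bot.read_state()
    c=bot.capture(n); cv2.imwrite(f"pics/{n}0.png",c["color"][:,:,::-1]); pickle.dump((s,c),open(f"{n}0.pkl","wb"))
    print(n,{k:v for k,v in c.items() if k not in("color","depth")})
E
```

```text
pics
{'time_s': 0.0, 'joint_positions': array([ 6.09343998e+01,  3.02810222e+01,  8.21565993e+01, -1.01035841e-03,
        6.76869410e+01, -1.02267767e+01]), 'qvel': array([-0.06348273,  0.00530254,  0.04302765, -0.07927803,  0.00886488,
        0.04286059]), 'tau': array([ 1.96472394e-05, -4.40039492e+01, -1.76595175e+01,  6.32483256e-02,
        5.80889569e-02, -1.73126941e-04]), 'position': array([0.20142996, 0.59088388, 0.22154838]), 'tcp_rot': array([[-9.46432651e-01,  3.22899599e-01, -1.04190559e-03],
       [ 3.22901068e-01,  9.46430800e-01, -1.90816288e-03],
       [ 3.69946511e-04, -2.14238008e-03, -9.99997637e-01]]), 'force': array([0.67914809, 0.40126697, 0.32115983]), 'moment': array([-0.01034584, -0.03780646, -0.01600684]), 'opening': 0.9989370936691374}
scene {'fx': 388.945381213415, 'fy': 388.945381213415, 'cx': 318.4442975756785, 'cy': 194.16104133261524, 'position': array([ 1.42205873, -0.26358738,  0.99157151]), 'rotation': array([[ 0.2876675 , -0.67734348,  0.67709174],
       [ 0.95759184,  0.19139713, -0.21537178],
       [ 0.01628726,  0.71033299,  0.70367732]])}
side {'fx': 502.27754285471815, 'fy': 502.27754285471815, 'cx': 323.9483222256875, 'cy': 197.68413444925716, 'position': array([ 0.51992718, -1.47111707,  1.26895733]), 'rotation': array([[ 0.99828028,  0.0346238 , -0.04730409],
       [-0.05860176,  0.61037721, -0.78994018],
       [ 0.00152261,  0.79135381,  0.61135655]])}
wrist {'fx': 275.38547588469567, 'fy': 275.38547588469567, 'cx': 321.87825164678185, 'cy': 199.17700175066275, 'T_tool_cam': array([[-6.05901542e-04,  9.61894715e-01,  2.73419439e-01,
         7.47901826e-02],
       [ 9.99999626e-01,  7.51712801e-04, -4.28525696e-04,
        -8.66388469e-04],
       [-6.17729495e-04,  2.73419077e-01, -9.61894811e-01,
        -1.62737235e-01],
       [ 0.00000000e+00,  0.00000000e+00,  0.00000000e+00,
         1.00000000e+00]])}
```

View pics/scene0.png

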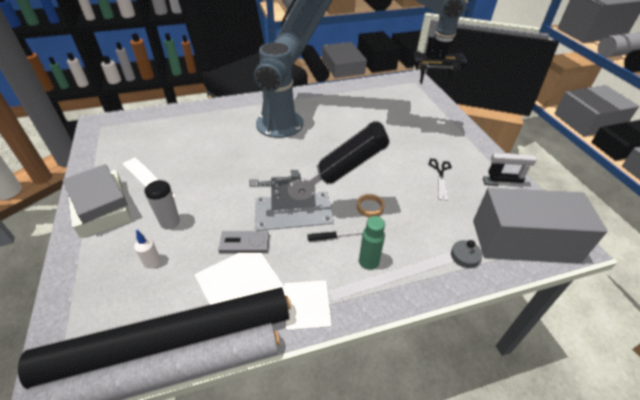

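View pics/side0.png

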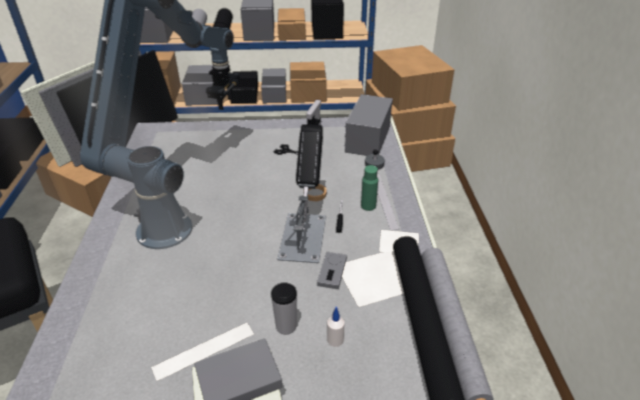

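View pics/wrist0.png

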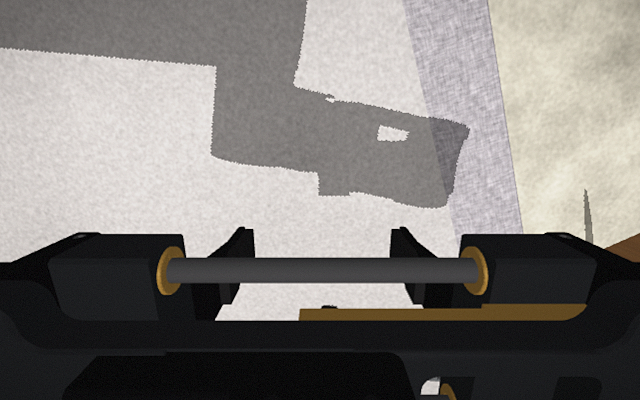

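```bash
cat > h.py <<'E'
import numpy as np,cv2,pickle
def load(n): return pickle.load(open(n+".pkl","rb"))
def pose(s,c):
    if "position" in c: return np.array(c["position"]),np.array(c["rotation"])
    T=np.eye(4);T[:3,:3]=s["tcp_rot"];T[:3,3]=s["position"];T=T@c["T_tool_cam"];return T[:3,3],T[:3,:3]
def ray(s,c,u,v):
    p,R=pose(s,c); d=R@np.array([(u-c["cx"])/c["fx"],-(v-c["cy"])/c["fy"],-1.]); return p,d
def onz(s,c,u,v,z):
    p,d=ray(s,c,u,v); return p+d*(z-p[2])/d[2]
def dep(s,c,u,v):
    p,d=ray(s,c,u,v); z=c["depth"][int(round(v)),int(round(u))]; return p+d*z
def proj(s,c,P):
    p,R=pose(s,c); q=R.T@(np.array(P)-p); return c["cx"]+c["fx"]*q[0]/-q[2], c["cy"]-c["fy"]*q[1]/-q[2]
def tri(a,b):
    (p,d),(q,e)=a,b
    A=np.stack([d,-e],1);t=np.linalg.lstsq(A,q-p,rcond=None)[0]
    x,y=p+d*t[0],q+e*t[1];return (x+y)/2,np.linalg.norm(x-y)
E
python3 - <<'E'
from h import *
s,c=load("scene0"); cv2.imwrite("pics/sceneZ.png",cv2.resize(c["color"][110:240,240:400,::-1],None,fx=5,fy=5,interpolation=cv2.INTER_CUBIC)[:600])
s,c=load("side0"); cv2.imwrite("pics/sideZ.png",cv2.resize(c["color"][90:270,260:360,::-1],None,fx=3.3,fy=3.3,interpolation=cv2.INTER_CUBIC))
E
```

```text
(no output)
```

View pics/sceneZ.png

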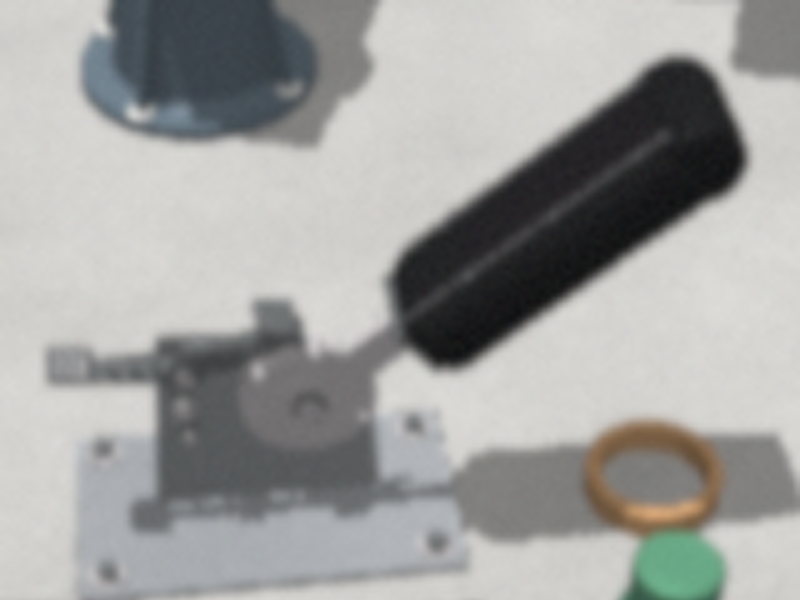

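View pics/sideZ.png

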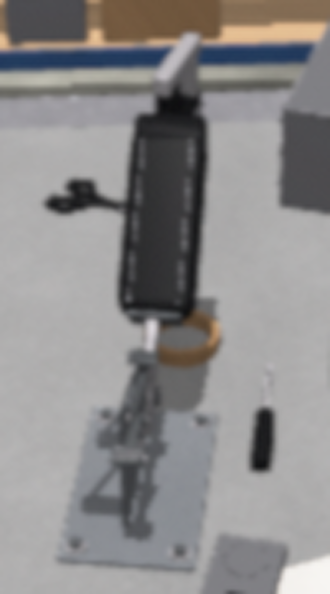

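Run:
```python
from h import *
np.set_printoptions(precision=4,suppress=True)
S=load("scene0");D=load("side0")
f=lambda x,y:(240+x/5,110+y/5)
g=lambda x,y:(260+x/3.3,90+y/3.3)
for n,p in dict(bl=(78,440),tr=(440,412),br=(467,567),b2=(80,596)).items():
    print("base",n,onz(*S,*f(*p),.008))
for n,p in dict(a=(95,410),b=(217,415),c=(57,560),d=(190,570)).items(): print("side base",n,onz(*D,*g(*p),.008))
print("tail",onz(*S,*f(68,363),.155),dep(*S,*f(68,363)))
print("nose",onz(*S,*f(275,315),.182),dep(*S,*f(275,312)))
print("side tail",onz(*D,*g(127,453),.155),dep(*D,*g(127,453)))
print("side nose",onz(*D,*g(142,356),.182),dep(*D,*g(142,356)))
for p in [(560,195),(460,270),(640,130),(600,100)]: print("pad",dep(*S,*f(*p)))
for p in [(160,310),(165,220),(172,140),(140,220),(190,220)]: print("sidepad",dep(*D,*g(*p)))
```

```text
base bl [ 0.4336 -0.1826  0.008 ]
base tr [0.4764 0.0733 0.008 ]
base br [0.6223 0.0456 0.008 ]
base b2 [ 0.5764 -0.2069  0.008 ]
side base a [0.473  0.0596 0.008 ]
side base b [0.6178 0.042  0.008 ]
side base c [ 0.4315 -0.1909  0.008 ]
side base d [ 0.5732 -0.2141  0.008 ]
tail [ 0.5124 -0.1886  0.155 ] [ 0.5137 -0.1887  0.1562]
nose [ 0.5331 -0.0593  0.182 ] [ 0.5298 -0.0585  0.1814]
side tail [ 0.5109 -0.1897  0.155 ] [ 0.5109 -0.1894  0.1547]
side nose [ 0.5301 -0.0636  0.182 ] [ 0.5301 -0.0645  0.1827]
pad [0.5785 0.106  0.2763]
pad [0.5692 0.0488 0.2235]
pad [0.5773 0.1532 0.3135]
pad [0.14   0.327  0.0027]
sidepad [0.5519 0.004  0.1929]
sidepad [0.5614 0.0856 0.2574]
sidepad [0.5731 0.1655 0.3129]
sidepad [0.5335 0.0825 0.2604]
sidepad [0.5892 0.0826 0.2583]
```

>>> carry_out:
  grip: [-1,-1,-1,-1,-1,-1,-1,-1,-1,-1]
  slide:
    - [0,0,-30]
    - [0,0,-30]
    - [0,0,-30]
    - [0,0,-30]
    - [0,0,-30]
    - [0,0,-20]
    - [0,0,0]
    - [0,0,0]
    - [0,0,0]
    - [0,0,0]
  twist:
    - [0,0,0.14]
    - [0,0,0.14]
    - [0,0,0.14]
    - [0,0,0.14]
    - [0,0,0.14]
    - [0,0,0.14]
    - [0,0,0.14]
    - [0,0,0.14]
    - [0,0,0.14]
    - [0,0,0.14]

```text
time_s: 1.15
position: [0.2005, 0.5893, 0.3943]
tcp_rot: [[0.214, 0.977, -0.006], [0.977, -0.214, -0.011], [-0.012, -0.004, -1.0]]
force: [-0.7, 0.3, 0.3]
opening: 0.172
```

>>> carry_out:
  grip: [-1,-1,-1,-1,-1,-1,-1,-1,-1,-1,-1,-1]
  slide:
    - [0,0,0]
    - [-40,24,0]
    - [-40,24,0]
    - [-40,24,0]
    - [-40,24,0]
    - [-40,24,0]
    - [-40,24,0]
    - [-40,24,0]
    - [-40,24,0]
    - [-40,24,0]
    - [-40,24,0]
    - [-40,24,0]
  twist:
    - [0,0,-0.055]
    - [0,0,0]
    - [0,0,0]
    - [0,0,0]
    - [0,0,0]
    - [0,0,0]
    - [0,0,0]
    - [0,0,0]
    - [0,0,0]
    - [0,0,0]
    - [0,0,0]
    - [0,0,0]

```text
time_s: 2.35
position: [0.3937, 0.1002, 0.3938]
tcp_rot: [[0.147, 0.989, -0.008], [0.989, -0.147, -0.014], [-0.015, -0.006, -1.0]]
force: [1.3, 0.4, -0.3]
opening: 0.003
```

```bash
cat > go.py <<'E'
import sys
from rig import bot
import numpy as np
np.set_printoptions(precision=4,suppress=True)
s=bot.read_state(); t=np.array(list(map(float,sys.argv[1:4])))
R=np.array(s["tcp_rot"])
print(s["time_s"],s["position"],"tool mm",1000*R.T@(t-s["position"]),"xang",np.degrees(np.arctan2(R[1,0],R[0,0])),"z",R[:,2],"F",s["force"],"q",s["joint_positions"])
E
python3 go.py .5115 -.189 .25
```

```text
2.35 [0.3937 0.1002 0.3938] tool mm [-266.4705  160.0453  146.8956] xang 81.52847416407369 z [-0.0084 -0.0142 -0.9999] F [ 1.3035  0.388  -0.2725] q [-0.9344  1.9833 95.268  -0.8276 83.2194  7.6409]
```

>>> carry_out:
  grip: [-1,-1,-1,-1,-1,-1,-1,-1,-1,-1,-1]
  slide:
    - [-40,24,0]
    - [-40,24,0]
    - [-40,24,0]
    - [-40,24,0]
    - [-40,24,0]
    - [-40,24,0]
    - [-26,16,0]
    - [0,0,40]
    - [0,0,40]
    - [0,0,40]
    - [0,0,20]
  twist:
    - [0,0,0]
    - [0,0,0]
    - [0,0,0]
    - [0,0,0]
    - [0,0,0]
    - [0,0,0]
    - [0,0,0]
    - [0,0,0]
    - [0,0,0]
    - [0,0,0]
    - [0,0,0]

```text
time_s: 3.45
position: [0.5168, -0.2121, 0.2534]
tcp_rot: [[0.16, 0.987, 0.001], [0.987, -0.16, -0.019], [-0.019, 0.004, -1.0]]
force: [-0.7, 0.5, -0.3]
opening: 0.005
```

```bash
python3 go.py .5115 -.189 .155
cat > snap.py <<'E'
import sys
from rig import bot
from h import *
i=sys.argv[1]
for n in sys.argv[2:]:
    s=bot.read_state(); c=bot.capture(n); pickle.dump((s,c),open(f"{n}{i}.pkl","wb"))
    im=c["color"][:,:,::-1]
    if n=="scene": im=cv2.resize(im[110:240,240:400],None,fx=4.6,fy=4.6,interpolation=cv2.INTER_CUBIC)
    if n=="side": im=cv2.resize(im[120:270,260:380],None,fx=4,fy=4,interpolation=cv2.INTER_CUBIC)
    cv2.imwrite(f"pics/{n}{i}.png",im)
E
python3 snap.py 1 scene side wrist
```

```text
3.45 [ 0.5168 -0.2121  0.2534] tool mm [23.8492 -9.2625 97.9697] xang 80.77632446407992 z [ 0.0005 -0.0194 -0.9998] F [-0.7197  0.5049 -0.2763] q [-33.2694  22.8525  89.9888  -0.9951  66.5267 -23.6564]
```

View pics/scene1.png

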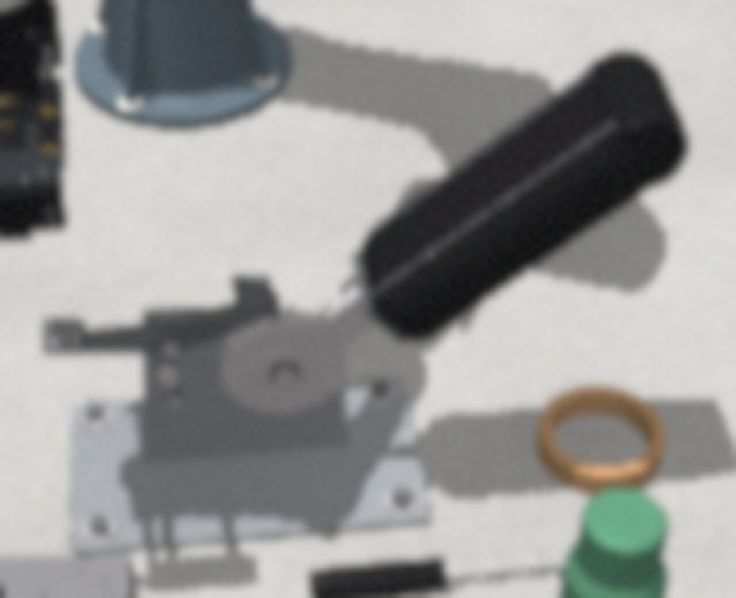

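View pics/wrist1.png

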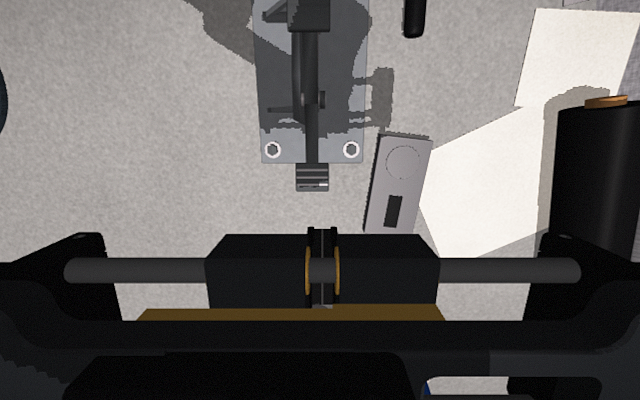

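View pics/side1.png

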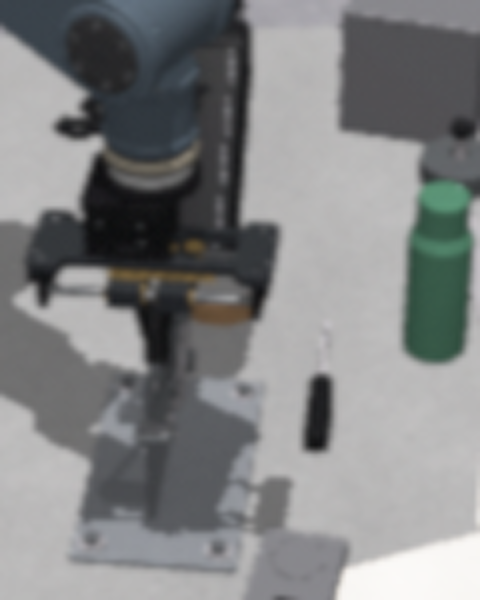

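```bash
python3 - <<'E'
from h import *
W=load("wrist1")
for p in [(312,167),(312,178),(312,188),(296,178),(328,178)]: print(p,onz(*W,*p,.155),dep(*W,*p))
for p in [(310,20),(310,8)]: print(p,onz(*W,*p,.182),dep(*W,*p))
for n in ["scene0"]:
  print(proj(*load(n),[.5115,-.189,.155]))
E
python3 go.py .512 -.190 .155
```

```text
(312, 167) [ 0.51202061 -0.18046567  0.155     ] [ 0.51203703 -0.18042035  0.15526444]
(312, 178) [ 0.51019389 -0.19100061  0.155     ] [ 0.51022477 -0.19090597  0.15544654]
(312, 188) [ 0.50849543 -0.20079594  0.155     ] [ 0.50866641 -0.20023188  0.15725944]
(296, 178) [ 0.49498696 -0.18851778  0.155     ] [ 0.49515817 -0.18824634  0.15634114]
(328, 178) [ 0.52540519 -0.19348416  0.155     ] [ 0.52378058 -0.22744288  0.00169152]
(310, 20) [ 0.5309449  -0.06773095  0.182     ] [ 0.53093696 -0.06792512  0.18266291]
(310, 8) [ 0.53226734 -0.06019826  0.182     ] [ 0.53225586 -0.06040992  0.18265075]
(np.float64(253.43090105382947), np.float64(182.44353317396155))
3.6 [ 0.5179 -0.2125  0.2559] tool mm [ 23.2776 -10.0539 100.3891] xang 80.79995340515498 z [ 0.0026 -0.0207 -0.9998] F [ 0.4274 -0.366  -0.1611] q [-33.2376  22.7353  89.749   -0.9899  66.7415 -23.6563]
```

>>> carry_out:
  grip: [-1,-1,-1,-1,-1,-1,-1]
  slide:
    - [11,-5,0]
    - [11,-5,0]
    - [0,0,25]
    - [0,0,25]
    - [0,0,20]
    - [0,0,10]
    - [0,0,0]
  twist:
    - [0,0.02,0]
    - [0,0,0]
    - [0,0,0]
    - [0,0,0]
    - [0,0,0]
    - [0,0,0]
    - [0,0,0]

```text
time_s: 4.3
position: [0.5183, -0.1863, 0.1859]
tcp_rot: [[0.157, 0.987, 0.027], [0.988, -0.157, -0.01], [-0.006, 0.029, -1.0]]
force: [0.1, -0.8, 0.9]
opening: 0.006
```

```bash
python3 go.py .511 -.190 .155
```

```text
4.3 [ 0.5183 -0.1863  0.1859] tool mm [-4.5782 -7.4727 30.7531] xang 80.98107728979952 z [ 0.0273 -0.0099 -0.9996] F [ 0.0992 -0.807   0.8504] q [-31.5945  26.6232  96.2839   0.4082  55.4609 -22.8067]
```

>>> carry_out:
  grip: [-1,-1,-1,-1,-1]
  slide:
    - [-4,-7,5]
    - [0,0,5]
    - [0,0,5]
    - [0,0,5]
    - [0,0,4]
  twist:
    - [0.025,0,0]
    - [0,0,0]
    - [0,0,0]
    - [0,0,0]
    - [0,0,0]

```text
time_s: 4.8
position: [0.513, -0.1908, 0.1646]
tcp_rot: [[0.157, 0.988, 0.008], [0.988, -0.156, -0.01], [-0.009, 0.01, -1.0]]
force: [0.2, -0.3, 0.3]
opening: 0.008
```

```bash
python3 go.py .511 -.190 .155
```

```text
4.8 [ 0.513  -0.1908  0.1646] tool mm [ 0.5326 -2.1741  9.6058] xang 80.99379660389393 z [ 0.0085 -0.0105 -0.9999] F [ 0.2358 -0.3025  0.3218] q [-31.9572  28.486   97.1491  -0.3121  53.6358 -22.7701]
```

>>> carry_out:
  grip: [-1,-1,-1,-1,-1,-1]
  slide:
    - [0,-2,4]
    - [0,0,3]
    - [0,0,3]
    - [0,0,3]
    - [0,0,3]
    - [0,0,3]
  twist:
    - [0,0,0]
    - [0,0,0]
    - [0,0,0]
    - [0,0,0]
    - [0,0,0]
    - [0,0,0]

```text
time_s: 5.4
position: [0.5109, -0.1915, 0.1445]
tcp_rot: [[0.156, 0.988, 0.008], [0.988, -0.156, -0.012], [-0.01, 0.01, -1.0]]
force: [0.1, 0.3, -0.3]
opening: 0.009
```

```bash
python3 go.py .511 -.190 .155
```

```text
5.4 [ 0.5109 -0.1915  0.1445] tool mm [  1.3594  -0.0182 -10.494 ] xang 81.00263804666515 z [ 0.0083 -0.0118 -0.9999] F [ 0.0869  0.2546 -0.2558] q [-32.1007  30.0876  98.3848  -0.4125  50.7636 -22.8476]
```

```bash
python3 snap.py 2 scene wrist
```

```text
(no output)
```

View pics/scene2.png

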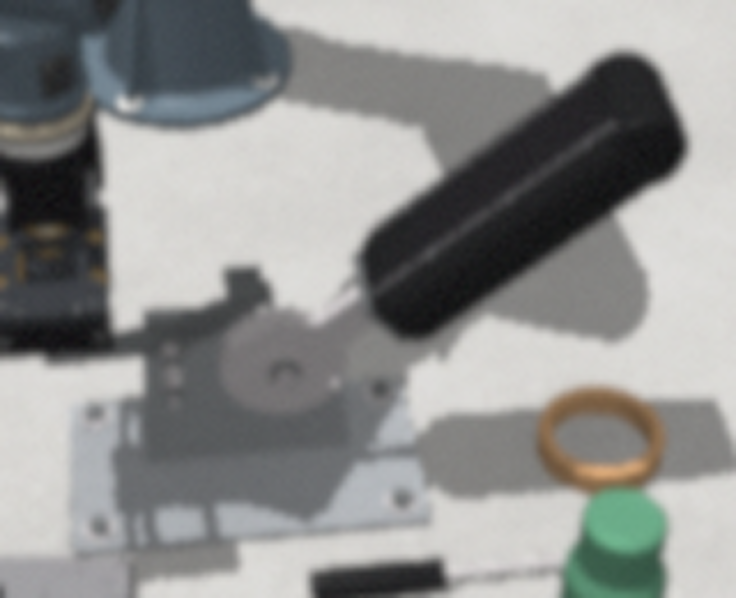

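View pics/wrist2.png

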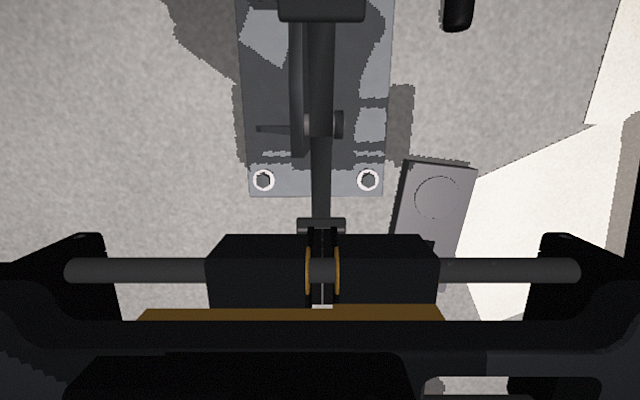

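```bash
python3 - <<'E'
from h import *
W=load("wrist2");S=load("scene2")
for p in [(320,5),(320,12)]: print(dep(*W,*p))
for x,y in [(242,275),(242,270),(245,280)]: print(dep(*S,240+x/4.6,110+y/4.6), dep(*load("scene1"),240+(x+9)/4.6,110+(y+10)/4.6))
E
python3 go.py .511 -.190 .155
```

```text
[ 0.52721763 -0.078173    0.19196662]
[ 0.52690068 -0.08015388  0.1914466 ]
[ 0.52483564 -0.0646722   0.18960053] [ 0.52694303 -0.05915014  0.1810301 ]
[ 0.52199017 -0.06390132  0.1915263 ] [ 0.5217552  -0.05783971  0.18086165]
[ 0.53146716 -0.06421025  0.19059182] [ 0.53490097 -0.05900988  0.18325011]
5.5 [ 0.5106 -0.1911  0.1441] tool mm [  1.0532   0.3323 -10.9369] xang 80.99957728768901 z [ 0.0073 -0.0109 -0.9999] F [-0.8528 -0.607   0.5041] q [-32.093   30.1252  98.4082  -0.3948  50.7806 -22.8473]
```

>>> carry_out:
  grip: [-1,-1,-1,-1]
  slide:
    - [0,0,2]
    - [0,0,2]
    - [0,0,2]
    - [0,0,2]
  twist:
    - [0,0,0]
    - [0,0,0]
    - [0,0,0]
    - [0,0,0]

```text
time_s: 5.9
position: [0.5112, -0.1909, 0.1357]
tcp_rot: [[0.157, 0.988, 0.008], [0.988, -0.157, -0.01], [-0.009, 0.01, -1.0]]
force: [-2.5, 1.4, 15.7]
opening: 0.001
```

```bash
python3 go.py .511 -.190 .135
```

```text
5.9 [ 0.5112 -0.1909  0.1357] tool mm [ 0.9201 -0.3073  0.6671] xang 80.9879959761236 z [ 0.0082 -0.0105 -0.9999] F [-2.5191  1.4125 15.7377] q [-32.072   30.8834  98.7469  -0.3428  49.6542 -22.8422]
```

>>> carry_out:
  grip: [-1,-1,-1,-1,-1,-1,-1,-1]
  slide:
    - [0,0,-20]
    - [0,0,-40]
    - [0,0,-45]
    - [0,0,-45]
    - [0,0,-45]
    - [0,0,-45]
    - [0,0,-20]
    - [0,0,0]
  twist:
    - [0,0,0]
    - [0,0,0]
    - [0,0,0]
    - [0,0,0]
    - [0,0,0]
    - [0,0,0]
    - [0,0,0]
    - [0,0,0]

```text
time_s: 6.7
position: [0.5087, -0.1878, 0.404]
tcp_rot: [[0.157, 0.988, 0.005], [0.988, -0.157, -0.008], [-0.007, 0.006, -1.0]]
force: [0.1, -0.5, 0.1]
opening: 0.001
```

```bash
python3 snap.py 3 scene wrist; python3 go.py .564 .105 .38
```

```text
6.8 [ 0.5073 -0.187   0.4004] tool mm [297.3403  10.215   19.1101] xang 80.9861829150703 z [-0.0009 -0.0042 -1.    ] F [-0.0803 -0.4881 -0.2898] q [-31.9443  14.2888  79.265   -0.2322  86.3623 -22.9159]
```

View pics/scene3.png

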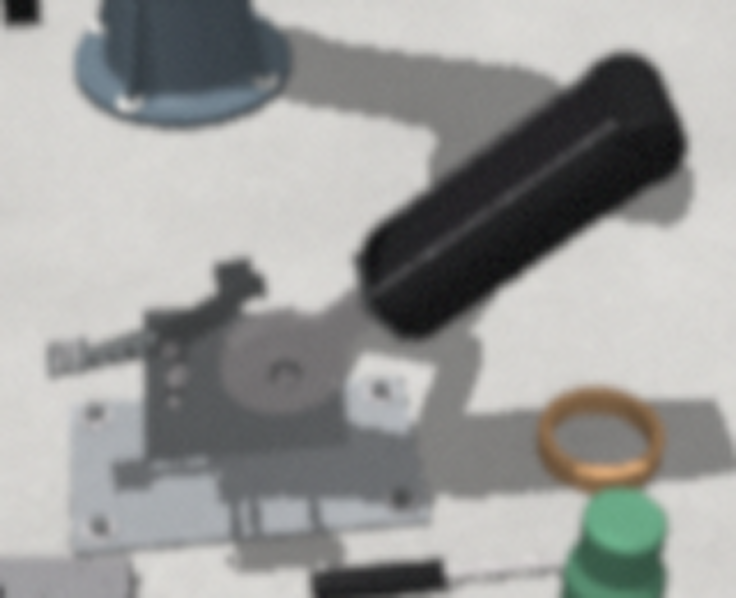

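View pics/wrist3.png

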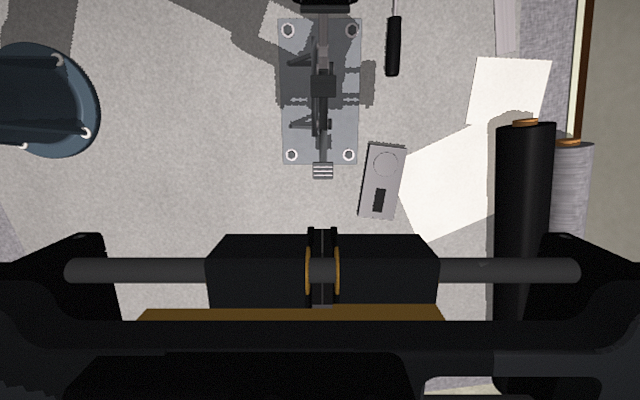

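The pawl stays free: in the scene crop the tail plate is low at (72,358) and the nose is up at (238,272). Next I move over the pad.

>>> carry_out:
  grip: [-1,-1,-1,-1,-1,-1,-1,-1,-1,-1]
  slide:
    - [40,1,0]
    - [40,1,0]
    - [40,1,0]
    - [40,1,0]
    - [40,2,0]
    - [40,2,0]
    - [35,2,0]
    - [18,0,0]
    - [0,0,0]
    - [0,0,0]
  twist:
    - [0,0,0]
    - [0,0,0]
    - [0,0,0]
    - [0,0,0]
    - [0,0,0]
    - [0,0,0]
    - [0,0,0]
    - [0,0,0]
    - [0,0,0]
    - [0,0,0]

```text
time_s: 7.8
position: [0.5548, 0.111, 0.3693]
tcp_rot: [[0.161, 0.985, -0.053], [0.987, -0.161, 0.003], [-0.005, -0.053, -0.999]]
force: [0.5, -1.3, -0.0]
opening: 0.004
```

```bash
python3 snap.py 4 scene wrist; python3 go.py .565 .111 .274;python3 - <<'E'
from h import *
W=load("wrist4")
for v in (20,60,100,140,180,210): print(v,dep(*W,322,v))
E
```

```text
7.9 [0.555  0.1103 0.3699] tool mm [ 2.7918 14.7157 95.2639] xang 80.62210512453603 z [-0.0522  0.0035 -0.9986] F [ 0.9013 -0.2763  0.487 ] q [-0.1771 19.1691 76.8645  0.1924 86.9574  9.193 ]
20 [0.57418732 0.34733044 0.00137979]
60 [0.56421018 0.28672292 0.00173149]
100 [0.56677523 0.19783404 0.32867115]
140 [0.56233929 0.17096132 0.3285958 ]
180 [0.55489833 0.13564169 0.29792533]
210 [0.54710922 0.09854896 0.26619735]
```

View pics/wrist4.png

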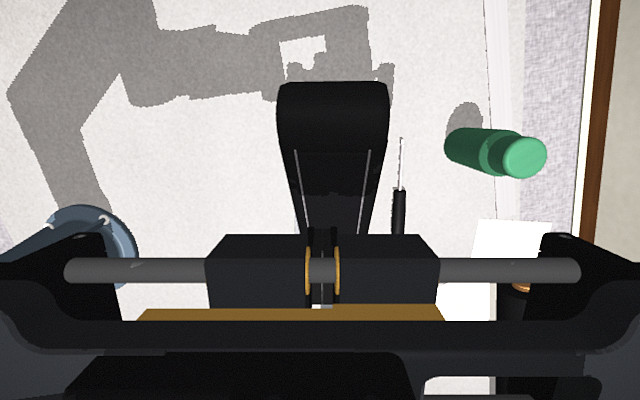

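View pics/scene4.png

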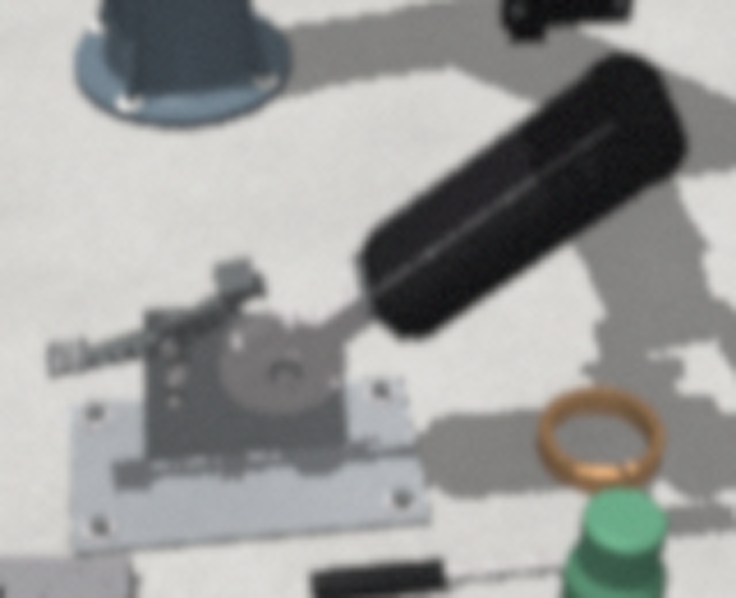

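>>> carry_out:
  grip: [-1,-1,-1,-1,-1]
  slide:
    - [0,8,0]
    - [0,3,25]
    - [0,0,25]
    - [0,0,15]
    - [0,0,0]
  twist:
    - [-0.05,0,0]
    - [0,0,0]
    - [0,0,0]
    - [0,0,0]
    - [0,0,0]

```text
time_s: 8.4
position: [0.5665, 0.1001, 0.3031]
tcp_rot: [[0.173, 0.985, 0.001], [0.985, -0.173, -0.007], [-0.007, 0.002, -1.0]]
force: [0.4, 0.6, 0.7]
opening: 0.006
```

```bash
python3 go.py .565 .111 .274
```

```text
8.4 [0.5665 0.1001 0.3031] tool mm [10.6775 -3.4157 29.0015] xang 80.03722651037913 z [ 0.0011 -0.0073 -1.    ] F [0.3537 0.5821 0.7242] q [-0.8772 21.5746 83.5694 -0.4341 74.785   9.1987]
```

>>> carry_out:
  grip: [-1,-1,-1,-1,-1]
  slide:
    - [8,-2,5]
    - [0,0,4]
    - [0,0,4]
    - [0,0,4]
    - [0,0,3]
  twist:
    - [0,0,0]
    - [0,0,0]
    - [0,0,0]
    - [0,0,0]
    - [0,0,0]

```text
time_s: 8.9
position: [0.5679, 0.1067, 0.285]
tcp_rot: [[0.176, 0.984, 0.007], [0.984, -0.176, -0.008], [-0.006, 0.009, -1.0]]
force: [0.2, 0.1, 1.0]
opening: 0.006
```

```bash
python3 go.py .565 .111 .274
```

```text
8.9 [0.5679 0.1067 0.285 ] tool mm [ 3.8177 -3.7076 10.9148] xang 79.8547322918496 z [ 0.0074 -0.0077 -0.9999] F [0.1733 0.113  0.9502] q [-0.199  22.604  84.8979 -0.4641 72.0735 10.0859]
```

Yaw has drifted about 1°, so I correct that and go down along the arc.

>>> carry_out:
  grip: [-1,-1,-1,-1,-1,-1]
  slide:
    - [2,-3,3]
    - [1,0,3]
    - [1,0,3]
    - [2,0,3]
    - [2,0,3]
    - [2,0,3]
  twist:
    - [0.007,0.007,-0.015]
    - [0,0,0]
    - [0,0,0]
    - [0,0,0]
    - [0,0,0]
    - [0,0,0]

```text
time_s: 9.5
position: [0.5684, 0.1178, 0.2684]
tcp_rot: [[0.16, 0.987, 0.007], [0.987, -0.16, 0.001], [0.002, 0.007, -1.0]]
force: [0.2, 0.5, 2.9]
opening: 0.007
```

```bash
python3 go.py .565 .111 .274
```

```text
9.5 [0.5684 0.1178 0.2684] tool mm [-7.2626 -2.189  -5.6338] xang 80.79603415817839 z [ 0.0073  0.001  -1.    ] F [0.188  0.4675 2.8901] q [ 0.6599 23.7222 85.84    0.054  70.0172  9.846 ]
```

>>> carry_out:
  grip: [-1,-1,-1,-1,-1,-1,-1,-1,-1,-1,-1,-1]
  slide:
    - [3,0,4]
    - [3,0,4]
    - [3,0,4]
    - [3,0,4]
    - [3,0,4]
    - [3,0,4]
    - [2,0,4]
    - [2,0,4]
    - [2,0,4]
    - [2,0,4]
    - [2,0,4]
    - [2,0,4]
  twist:
    - [0,0,0]
    - [0,0,0]
    - [0,0,0]
    - [0,0,0]
    - [0,0,0]
    - [0,0,0]
    - [0,0,0]
    - [0,0,0]
    - [0,0,0]
    - [0,0,0]
    - [0,0,0]
    - [0,0,0]

```text
time_s: 10.7
position: [0.5738, 0.151, 0.2154]
tcp_rot: [[0.16, 0.987, 0.007], [0.987, -0.16, 0.002], [0.003, 0.006, -1.0]]
force: [0.2, -0.3, 2.1]
opening: 0.006
```

```bash
python3 go.py .575 .173 .138; python3 snap.py 5 scene
```

```text
10.7 [0.5738 0.151  0.2154] tool mm [21.6371 -2.7853 77.4857] xang 80.81124979925106 z [ 0.0066  0.0021 -1.    ] F [ 0.2416 -0.2798  2.1289] q [ 3.9164 28.0768 87.5169  0.1029 64.0235 13.0609]
```

View pics/scene5.png

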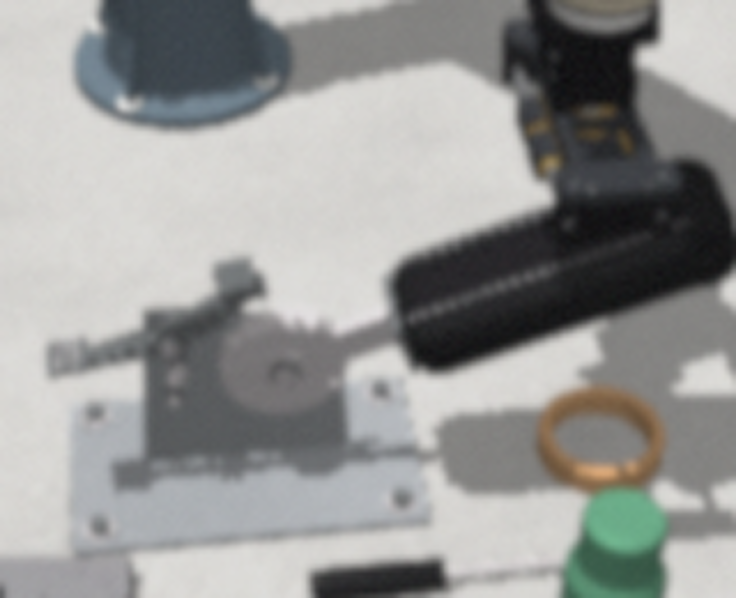

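The armrest is sinking smoothly and the pawl is still free. I continue down to about z = 0.16.

>>> carry_out:
  grip: [-1,-1,-1,-1,-1,-1,-1,-1,-1,-1,-1,-1]
  slide:
    - [2,-1,4]
    - [2,-1,4]
    - [2,0,4]
    - [2,0,4]
    - [2,0,4]
    - [1,0,4]
    - [1,0,4]
    - [1,0,4]
    - [1,0,4]
    - [1,0,4]
    - [1,0,4]
    - [1,0,4]
  twist:
    - [0,0,0]
    - [0,0,0]
    - [0,0,0]
    - [0,0,0]
    - [0,0,0]
    - [0,0,0]
    - [0,0,0]
    - [0,0,0]
    - [0,0,0]
    - [0,0,0]
    - [0,0,0]
    - [0,0,0]

```text
time_s: 11.95
position: [0.5756, 0.1699, 0.1628]
tcp_rot: [[0.16, 0.987, 0.008], [0.987, -0.16, 0.002], [0.003, 0.007, -1.0]]
force: [-0.4, 1.6, 2.5]
opening: 0.003
```

```bash
python3 go.py .575 .173 .138
```

```text
11.95 [0.5756 0.1699 0.1628] tool mm [ 2.9359 -1.24   24.8306] xang 80.81199411305683 z [ 0.0077  0.0021 -1.    ] F [-0.3563  1.5621  2.5299] q [ 5.744  32.2852 89.4377  0.0874 57.8239 14.8865]
```

>>> carry_out:
  grip: [-1,-1,-1,-1,-1,-1,-1,-1,-1]
  slide:
    - [0.5,0,3]
    - [0.5,0,3]
    - [0.5,0,2]
    - [0.5,0,2]
    - [0.5,0,2]
    - [0,0,2]
    - [0,0,2]
    - [0,0,2]
    - [0,0,2]
  twist:
    - [0,0,0]
    - [0,0,0]
    - [0,0,0]
    - [0,0,0]
    - [0,0,0]
    - [0,0,0]
    - [0,0,0]
    - [0,0,0]
    - [0,0,0]

```text
time_s: 12.85
position: [0.576, 0.1731, 0.1409]
tcp_rot: [[0.16, 0.987, 0.007], [0.987, -0.16, 0.003], [0.004, 0.007, -1.0]]
force: [0.1, 0.1, 2.1]
opening: 0.01
```

```bash
python3 go.py .575 .173 .138
```

```text
12.85 [0.576  0.1731 0.1409] tool mm [-0.2848 -0.969   2.8708] xang 80.78856734634908 z [ 0.0073  0.0031 -1.    ] F [0.0648 0.1272 2.1018] q [ 6.0257 34.0639 90.2329  0.1591 55.268  15.1478]
```

>>> carry_out:
  grip: [-1,-1,-1]
  slide:
    - [0,0,1]
    - [0,0,1]
    - [0,0,1]
  twist:
    - [0,0,0]
    - [0,0,0]
    - [0,0,0]

```text
time_s: 13.15
position: [0.5759, 0.1732, 0.1383]
tcp_rot: [[0.16, 0.987, 0.007], [0.987, -0.16, 0.003], [0.004, 0.006, -1.0]]
force: [-1.9, 0.4, 12.6]
opening: 0.004
```

```bash
python3 go.py .575 .173 .138
```

```text
13.15 [0.5759 0.1732 0.1383] tool mm [-0.3959 -0.8755  0.3129] xang 80.79861332334848 z [ 0.0071  0.0031 -1.    ] F [-1.871   0.4101 12.6363] q [ 6.037  34.2684 90.3341  0.1646 54.9758 15.1452]
```

>>> carry_out:
  grip: [-1,-1,-1,-1,-1,-1,-1,-1,-1,-1,-1]
  slide:
    - [0,0,-5]
    - [0,0,-30]
    - [0,0,-40]
    - [0,0,-40]
    - [0,0,-30]
    - [-40,0,0]
    - [-40,0,0]
    - [-40,0,0]
    - [-40,0,0]
    - [-40,0,0]
    - [-30,0,0]
  twist:
    - [0,0,0]
    - [0,0,0]
    - [0,0,0]
    - [0,0,0]
    - [0,0,0]
    - [0,0,0]
    - [0,0,0]
    - [0,0,0]
    - [0,0,0]
    - [0,0,0]
    - [0,0,0]

```text
time_s: 14.25
position: [0.5339, -0.0608, 0.2875]
tcp_rot: [[0.15, 0.989, -0.003], [0.989, -0.15, -0.004], [-0.005, -0.002, -1.0]]
force: [0.5, 0.1, 0.4]
opening: 0.008
```

```bash
python3 snap.py 6 scene side; python3 go.py .529 -.066 .196
python3 - <<'E'
from h import *
c=load("side6")[1]["color"]; cv2.imwrite("pics/side6b.png",cv2.resize(c[90:270,230:390,::-1],None,fx=3.3,fy=3.3))
E
```

```text
14.35 [ 0.5341 -0.0623  0.2875] tool mm [-3.886  -4.2783 91.5168] xang 81.15869463366569 z [-0.0032 -0.0054 -1.    ] F [ 0.3866  0.0916 -0.1784] q [-18.3652  19.2983  89.8416  -0.3703  70.9375  -9.4023]
```

View pics/scene6.png

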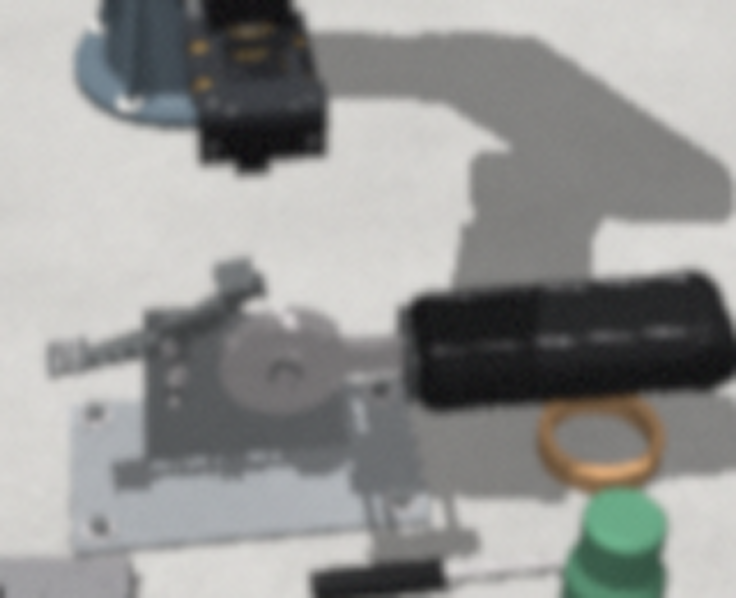

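View pics/side6b.png

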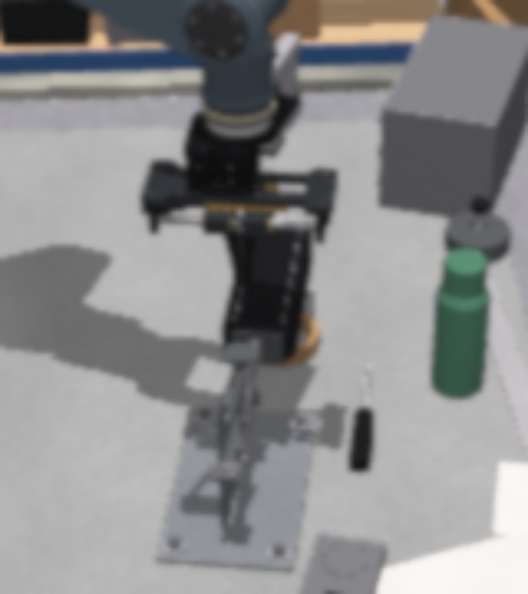

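Run:
```python
from h import *
S=load("scene6");D=load("side6")
a=ray(*S,240+236/4.6,110+270/4.6);b=ray(*D,230+241/3.3,90+350/3.3)
print(tri(a,b), onz(*S,240+236/4.6,110+270/4.6,.196),onz(*D,230+241/3.3,90+350/3.3,.196))
for dx in(-3,0,3): print(dep(*D,230+241/3.3+dx,90+350/3.3))
# pad level check
for x in (260,280): 
  for y in (260,320): print("pad",dep(*D,230+x/3.3,90+y/3.3))
for x in (450,550,650): print("pad S",dep(*S,240+x/4.6,110+310/4.6))
```

```text
(array([ 0.52938405, -0.07038044,  0.19715999]), np.float64(0.003379502648170977)) [ 0.52593158 -0.06891534  0.196     ] [ 0.5302209  -0.07128009  0.196     ]
[ 0.51971357 -0.07088804  0.19615618]
[ 0.53019763 -0.07444444  0.19842543]
[ 0.54063913 -0.07789205  0.20061319]
pad [0.55807224 0.17459391 0.14263864]
pad [0.55405007 0.06198608 0.1363245 ]
pad [0.58215076 0.17591707 0.14080487]
pad [0.57671407 0.05301454 0.14199709]
pad S [0.54406055 0.08070677 0.13859774]
pad S [0.56299731 0.14932258 0.13829822]
pad S [0.58300754 0.21759467 0.13902259]
```

>>> carry_out:
  grip: [-1,-1,-1,-1,-1,-1]
  slide:
    - [-5,-3,20]
    - [0,0,25]
    - [0,0,20]
    - [0,0,10]
    - [0,0,5]
    - [0,0,0]
  twist:
    - [0,0,0]
    - [0,0,0]
    - [0,0,0]
    - [0,0,0]
    - [0,0,0]
    - [0,0,0]

```text
time_s: 14.95
position: [0.5294, -0.066, 0.2054]
tcp_rot: [[0.155, 0.988, -0.004], [0.988, -0.155, -0.005], [-0.005, -0.003, -1.0]]
force: [-0.1, 0.1, -0.3]
opening: 0.005
```

```bash
python3 go.py .530 -.067 .196
```

```text
14.95 [ 0.5294 -0.066   0.2054] tool mm [-0.8009  0.7588  9.4384] xang 81.09102679337394 z [-0.004  -0.0047 -1.    ] F [-0.0606  0.0805 -0.3496] q [-18.9271  24.5576  96.1486  -0.3819  59.4229  -9.8231]
```

>>> carry_out:
  grip: [-1,-1,-1,-1,-1,-1,-1]
  slide:
    - [0,0,3]
    - [0,0,3]
    - [0,0,3]
    - [0,0,3]
    - [0,0,3]
    - [0,0,3]
    - [0,0,2]
  twist:
    - [0,0,0]
    - [0,0,0]
    - [0,0,0]
    - [0,0,0]
    - [0,0,0]
    - [0,0,0]
    - [0,0,0]

```text
time_s: 15.65
position: [0.5323, -0.0609, 0.1914]
tcp_rot: [[0.157, 0.988, 0.006], [0.988, -0.157, 0.003], [0.004, 0.005, -1.0]]
force: [0.1, 1.3, 2.1]
opening: 0.008
```

```bash
python3 go.py .530 -.067 .182
```

```text
15.65 [ 0.5323 -0.0609  0.1914] tool mm [-6.4047 -1.3219  9.3977] xang 80.98923945614894 z [ 0.0057  0.0029 -1.    ] F [0.0959 1.2807 2.0825] q [-18.6391  25.6253  97.0433   0.3123  57.0771  -9.7969]
```

>>> carry_out:
  grip: [-1,-1,-1,-1,-1]
  slide:
    - [-1,0,2]
    - [0,0,2]
    - [0,0,2]
    - [0,0,2]
    - [0,0,1]
  twist:
    - [0,0,0]
    - [0,0,0]
    - [0,0,0]
    - [0,0,0]
    - [0,0,0]

```text
time_s: 16.15
position: [0.5328, -0.063, 0.1831]
tcp_rot: [[0.157, 0.988, 0.007], [0.988, -0.157, 0.001], [0.002, 0.007, -1.0]]
force: [-3.2, 2.7, 15.7]
opening: 0.01
```

```bash
python3 go.py .530 -.067 .182
```

```text
16.15 [ 0.5328 -0.063   0.1831] tool mm [-4.3639 -2.1613  1.088 ] xang 80.98995261119339 z [ 0.0071  0.001  -1.    ] F [-3.2072  2.7187 15.7231] q [-18.796   26.3176  97.4762   0.2273  55.8388  -9.9125]
```

Seated: it went hard, 15.7 N, at z = 0.183. I retreat and check.

>>> carry_out:
  grip: [-1,-1,-1,-1,-1,-1,-1,-1,-1]
  slide:
    - [0,0,-10]
    - [0,0,-30]
    - [0,0,-40]
    - [0,0,-40]
    - [0,0,-40]
    - [0,0,-30]
    - [0,0,-10]
    - [0,0,0]
    - [0,0,0]
  twist:
    - [0,0,0]
    - [0,0,0]
    - [0,0,0]
    - [0,0,0]
    - [0,0,0]
    - [0,0,0]
    - [0,0,0]
    - [0,0,0]
    - [0,0,0]

```text
time_s: 17.05
position: [0.5303, -0.0647, 0.389]
tcp_rot: [[0.158, 0.987, 0.002], [0.987, -0.158, 0.0], [0.001, 0.002, -1.0]]
force: [-0.2, 0.2, -1.0]
opening: 0.006
```

```bash
python3 snap.py 7 scene side wrist
python3 - <<'E'
from h import *
c=load("side7")[1]["color"]; cv2.imwrite("pics/side7b.png",cv2.resize(c[90:270,230:390,::-1],None,fx=3.3,fy=3.3))
S=load("scene7");D=load("side7")
for p in [(253,287),(248,287),(65,335),(70,335),(62,338)]: print(dep(*S,240+p[0]/4.6,110+p[1]/4.6))
for x in (450,550,650): print("pad S",dep(*S,240+x/4.6,110+310/4.6))
E
python3 go.py .53 -.06 .18
```

```text
[ 0.52788114 -0.05801781  0.17973962]
[ 0.53265445 -0.06258588  0.18490359]
[ 0.51323468 -0.18715087  0.15444889]
[ 0.51018972 -0.18353015  0.15079192]
[ 0.51387183 -0.18948992  0.1528131 ]
pad S [0.54005286 0.08227833 0.13470428]
pad S [0.56305693 0.14929392 0.13835744]
pad S [0.58298835 0.21760568 0.13900309]
17.2 [ 0.53   -0.0645  0.3881] tool mm [  4.1942  -0.6797 208.1457] xang 80.89614569709973 z [ 0.      0.0013 -1.    ] F [-0.582   0.8386 -1.0292] q [-18.9797  14.0985  81.3666   0.0695  84.5566  -9.8825]
```

View pics/scene7.png

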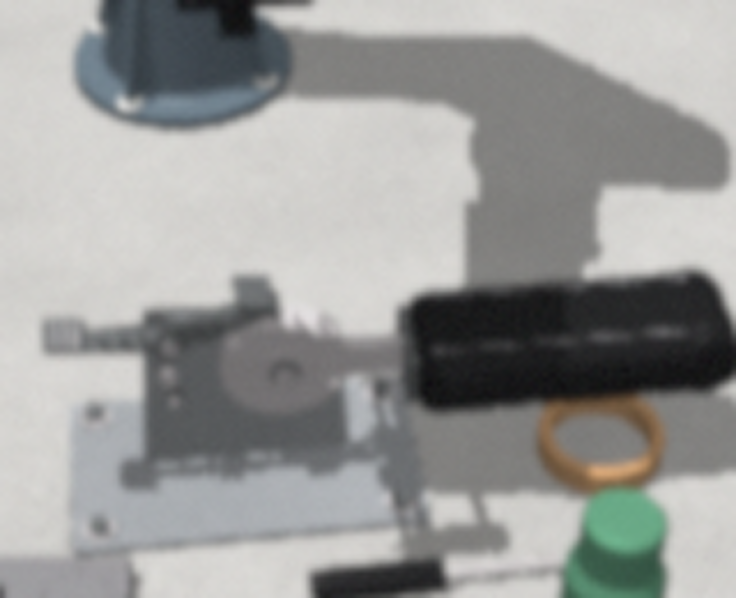

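View pics/side7b.png

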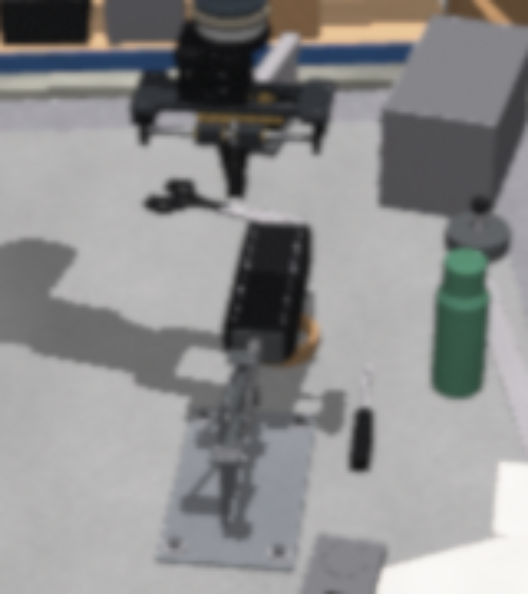

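The pawl is back in its starting image pose (tail (63,335), nose (252,288)), the pad is level and the bystanders have not moved.

```bash
python3 -c "
from rig import bot
print(bot.hand_in())"
```

```text
the job is handed in; nothing more can be done
None
```

I lowered the armrest to level on its stop and put the pawl back in the teeth, in the order asked. The job was handed in at about 17 s, and `hand_in` gave no verdict.

- **Freeing the pawl:** I pressed the tail to its free stop at z = 0.136 m with about 16 N. It stayed free after I let go; the picture showed tail down and nose up.
- **Lowering the armrest:** I pushed it down slowly along its arc with about 2–3 N. It met its stop at z = 0.138 m, with 12.6 N at the last touch.
- **Re-seating the pawl:** I pressed the nose down until it went hard at z = 0.183 m, with about 16 N.

**Last checks:**
- The pad top reads level at about 0.138–0.139 m. One depth reading near the pad's edge gave 0.135 m.
- The pawl's tail and nose are back at the same picture positions as at the start.
- The robot is clear, with its fingertips at z = 0.39 m. The bystanders visible in the last pictures have not moved.

**Disagreement:** early estimates of the armrest's starting angle ranged from 36° to 40° between cameras. I let contact decide the height, so it did not affect the result.

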